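# Tighten a lathe chuck's lock ring with the right pin spanner

### The job

The lathe chuck bolted to the bench has a loose lock ring. Take the pin spanner whose two prongs fit the ring's two holes, seat both prongs fully in the holes, then with it turn the ring clockwise (seen from above) until its tab comes up against the chuck's fixed stop. Let go and leave the spanner sitting in the ring; leave the other spanner where it is on its stand.

Things in the scene. Friction and masses are not known exactly. Their poses are not given: they have to be found in the camera images.
- wide_spanner_mid (a point): Fitting spanner: steel bar 124x26x10 mm, wooden grip upright on its middle (56 along the bar, 22 thick, 54 tall), two prongs below, 90 apart, dia 12, 16 long; under 0.5 kg. Lies prongs down on a fixed wooden stand (36x60, 34 high) left or right of the chuck. Point: grip's centre, 27 above bar top, 37 above bar underside, 53 above prong tips. x from prong to prong, y across the 22 mm, z up.
- narrow_spanner_mid (a point): The other pin spanner, a bystander: same grip and bar section, but the bar is only 94 mm long and its prongs 60 mm apart, so it does not fit the ring. Lies on a like stand on the chuck's other side. Point and axes as for the wide one.
- ring_centre (a point): Centre of the steel lock ring's flat top, 68 mm above bench. Ring dia 136 mm, two round holes dia 26, 20 deep, 45 either side of this point along x (x turns with the ring; z up). Spanner fully in: its bar lies flat on the ring, grip's centre 37 mm above this point. A 14 mm tab juts from the rim at +y. The chuck is fixed; its stop is a dark 14 mm post just outside the rim, 9 mm lower than the top.
- lock_ring (a joint): Ring angle in rad: grows as the ring turns clockwise seen from above; starts between 0 and 0.35; stop at 1.2, where the tab meets the post. Friction about 0.12 N m; stays where left. The prongs have 7 mm of play in the holes, so the spanner turns up to 0.16 rad before the ring follows.
Things that resemble listed ones, but are neither listed nor needed, are in the scene too. Leave any blue, turquoise or yellow look-alike of the part that bears wide_spanner_mid alone.

How it is judged (in metres and radians):
On the way, in this order (a step that is already met when the one before it is completed fails the run):
1. the wide spanner has both prongs in the ring's holes before the ring has been turned far (joint below 0.6) (horizontal distance between wide_spanner_mid and ring_centre below 0.015 m and z of wide_spanner_mid in the frame of ring_centre below 0.046 m and angle between the x axis of wide_spanner_mid and the x axis of ring_centre, either way round below 0.26 rad and value of joint lock_ring below 0.6 rad), for 0.2 s.
2. the ring is turned to its stop (within 0.17 rad) with the spanner still in its holes (value of joint lock_ring above 1.03 rad and horizontal distance between wide_spanner_mid and ring_centre below 0.015 m and z of wide_spanner_mid in the frame of ring_centre below 0.046 m), for 0.1 s.
At the end, for the whole second after the job is handed in: Ring within 0.17 rad of its stop (joint above 1.03); the wide spanner at rest with both prongs in the holes: grip within 15 mm of the ring's axis, in line with the holes within 0.26 rad, below 46 mm over the ring's face (37 when fully down), upright within 0.17 rad (all of step 2 and angle between the x axis of wide_spanner_mid and the x axis of ring_centre, either way round below 0.26 rad and angle between wide_spanner_mid's own z axis and vertical below 0.17 rad and linear speed of wide_spanner below 0.02 m/s); the robot touches nothing.
It fails at once if the narrow spanner is moved more than 30 mm (distance of narrow_spanner_mid from where it was at the start of the episode above 0.03 m).
It also fails if it takes over 42 s, if anything falls off the work surface, if the arm or the gripper's body presses on something with over 40 N, if the wrist force passes 120 N, or if a joint passes its speed limit or range.

### The arm

A 6-joint arm with a two-finger parallel gripper is mounted at the origin on the work surface. World frame = base frame: x ahead of the robot, y to its left, z up, the work surface at z = 0. Lengths are in mm, angles in degrees, forces in N, time in s.
With the tool pointing down it reaches from about 350 to 850 mm from the base axis. Payload 8.1 kg.
Tool frame: the origin (TCP) lies midway between the tips of the shut fingers; the grasp point (between the pads) lies 19 mm behind it (r.grip_depth is the distance from the TCP to the grasp point, in mm); z points along the fingers, y is the direction in which the jaws open and shut (so a half turn about z gives the same grasp; the last joint's range is limited). The gripper opens to 85 mm and grips with 20 to 120 N. Pads are 22 mm wide; open, the fingers measure 114 mm over their backs; the gripper's body (76 mm by 85 mm) begins 54 mm behind the grasp point. The pads swing forward as they close: fully open they stand 13 mm farther back than shut.
Start: joints at [-77.773, 7.471, 85.268, -0, 87.261, -4.893], TCP at [176.644, -573.413, 231.292] pointing down, gripper open.
Joint ranges: [-169.43, 169.43], [-51.17, 129.36], [1.28, 143.12], [-76.62, 256.62], [0, 156.53], [-152.29, 152.29]. Speed limits (degrees/s): [136.94, 136.94, 159.86, 180, 180, 180].

### API

Orientations are given as [roll, pitch, yaw] about the fixed x, y, z axes, in that order (R = Rz(yaw) Ry(pitch) Rx(roll)).
In Python, from bench import r, imaging gives the robot as it stands.
- The arm moves only by the shell command python3 -m creep 'ROWS' [FORCE]. ROWS is text: rows parted by semicolons, each of 7 numbers parted by spaces: the shift along the tool's x, y, z in cm, then the turn, a rotation vector about the tool's x, y, z in degrees, then the finger opening in cm, from 0 to 8.54. In form: dx dy dz ax ay az gripper; .... A call has 1 to 20 rows; each row is the pose to reach, as a shift and turn from the pose measured when the call began, along the tool's axes at that moment; what a row does not reach only later rows make up. A row lasts 1/10 s, in which the tool goes at most 50 mm and 8.59 degrees, less where a joint would pass 70% of its speed; a pose out of reach is approached as far as the arm can. A call with a gripper value outside its range is refused whole. The fingers move at their own pace and stop on an object; FORCE is the grip in N (left out, the last holds). Time passes only in rows, so rows that repeat a pose let the fingers close. It gives the time, the measured TCP pose, the force and the opening at its end, in the units of the state.
- r.sense(): the state, without advancing time (a new reading comes with each control period).
- imaging.snapshot(name): name is "side" or "top"; returns the picture (384x512x3 uint8, red, green, blue); there is no depth.
- imaging.camera_info(name): a dict with "camera_matrix" (3x3 intrinsics, pixels), "R" (3x3) and "t" (3): a world point X has camera coordinates R X + t. Camera axes: x right, y down, z forward; pixel columns grow to the right and rows downward; lengths in mm; the calibration is good to about 2 mm. A picture is of the moment at which its call begins. camera_info takes no time and is no camera call.
- r.hand_in(): hands the job in, once; it reports no verdict.
The state is a dict: "time": time; "joint_pos": joint angles; "qd": joint speeds; "joint_efforts": joint torques, N m; "tool_pos": TCP position; "tcp_rot": TCP orientation; "ft_force": force on the tool from outside, world axes, zero at the start; "wrist_torque": the same for the moment, N m; "finger_gap": finger opening in mm.
Only numpy, scipy, OpenCV 4.12 (cv2) and the standard library are available. Lean on these libraries where they do the work, as an engineer would, in place of code of your own. Each camera call takes 0.05 s, during which the arm holds its last target.

## Working session

There is one attempt and no reset: what is moved stays moved. The work goes in short steps, Python scripts to look and compute and a shell command to move; the robot and the scene stay as the last step left them, time stands still between calls to the robot, and variables do not carry over. Pictures are saved under pics/ and viewed, and the job is handed in when it is done.

```bash
mkdir -p pics; ls; python3 - <<'E'
from bench import r, imaging
import cv2,json
for n in("side","top"):
    cv2.imwrite(f"pics/{n}0.png",imaging.snapshot(n)[:,:,::-1])
    c=imaging.camera_info(n);print(n,c)
print(r.sense())
E
```

```text
pics
side {'camera_matrix': array([[467.56997246,   0.        , 257.59868654],
       [  0.        , 467.56997246, 186.4645221 ],
       [  0.        ,   0.        ,   1.        ]]), 'R': array([[-0.98029567, -0.19683515,  0.01662285],
       [-0.16012236,  0.74252937, -0.65039293],
       [ 0.11567723, -0.64023906, -0.75941604]]), 't': array([ 475.86207383,  184.9956235 , 1281.46106515])}
top {'camera_matrix': array([[347.11780163,   0.        , 256.79794574],
       [  0.        , 347.11780163, 191.06798329],
       [  0.        ,   0.        ,   1.        ]]), 'R': array([[-7.26883370e-04, -9.99933572e-01, -1.15031751e-02],
       [-9.91096489e-01,  2.25193913e-03, -1.33126547e-01],
       [ 1.33143608e-01,  1.13039890e-02, -9.91032290e-01]]), 't': array([-31.03283796, 501.98928899, 877.80225587])}
{'time': 0.1, 'joint_pos': array([-7.77720618e+01,  7.51226042e+00,  8.53254419e+01,  2.59418816e-04,
        8.72612007e+01, -4.89006808e+00]), 'qd': array([-0.01066643, -0.09711923, -0.14620212,  0.04645573,  0.02257632,
       -0.03529651]), 'joint_efforts': array([ 1.37575036e-03, -5.70950353e+01, -5.01941121e+01, -2.91305978e-04,
        8.09004618e-03,  3.62936203e-05]), 'tool_pos': array([ 176.54847331, -572.90195823,  230.3108844 ]), 'tcp_rot': array([-1.79901479e+02, -8.68906344e-03,  1.71179862e+01]), 'ft_force': array([0.23877068, 0.49121852, 0.08244846]), 'wrist_torque': array([ 0.03141873, -0.0638015 , -0.05541744]), 'finger_gap': 85.19096757016683}
```

View pics/side0.png

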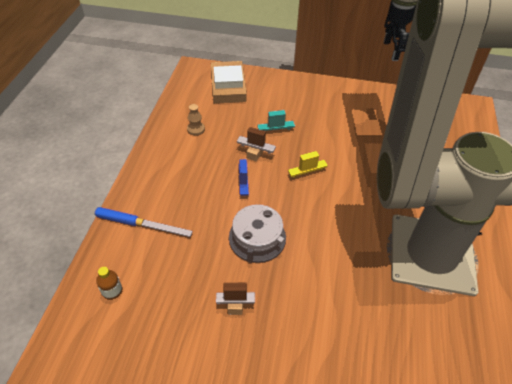

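View pics/top0.png

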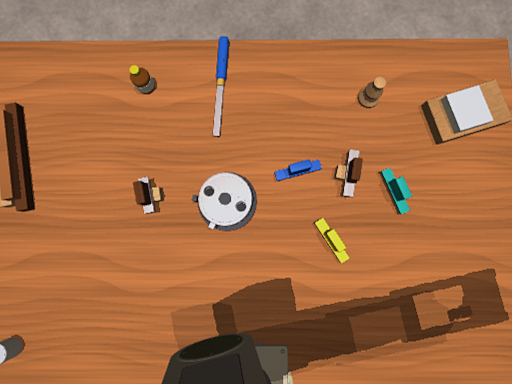

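```bash
python3 - <<'E'
import cv2,numpy as np
t=cv2.imread("pics/top0.png");s=cv2.imread("pics/side0.png")
f=lambda im,x,y,w,h,k:cv2.resize(im[y:y+h,x:x+w],None,fx=k,fy=k,interpolation=cv2.INTER_CUBIC)
a=f(t,120,165,50,60,5);b=f(t,325,143,50,60,5);c=f(t,185,165,80,75,5)
cv2.imwrite("pics/t1.png",np.hstack([a,b]));cv2.imwrite("pics/t2.png",c)
cv2.imwrite("pics/s1.png",np.hstack([f(s,205,275,60,45,6),f(s,230,120,60,45,6)]))
E
```

```text
(no output)
```

View pics/t1.png

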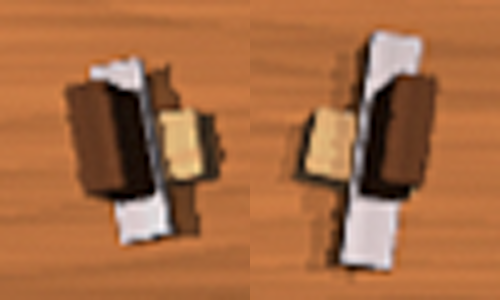

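View pics/t2.png

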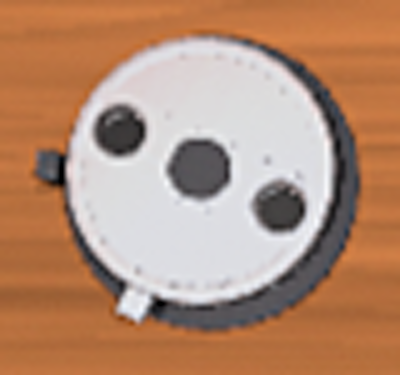

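View pics/s1.png

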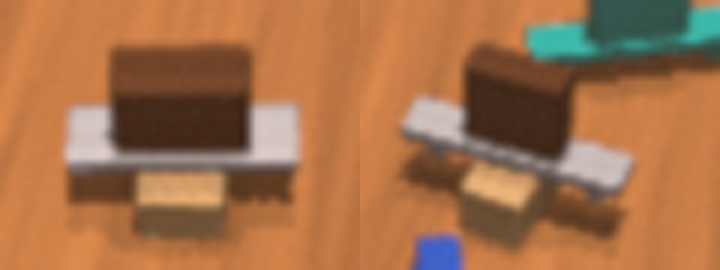

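```bash
cat > h.py <<'E'
import numpy as np
from bench import r, imaging
def bp(n,uv,z):
    c=imaging.camera_info(n);R,t,K=c["R"],np.array(c["t"]),c["camera_matrix"]
    C=-R.T@t
    d=R.T@np.linalg.inv(K)@np.array([uv[0],uv[1],1.])
    return (C+d*(z-C[2])/d[2])
def pj(n,X):
    c=imaging.camera_info(n);p=c["camera_matrix"]@(c["R"]@np.array(X)+c["t"]);return p[:2]/p[2]
E
python3 - <<'E'
from h import *
np.set_printoptions(precision=1,suppress=True)
def P(n,off,k,pts,z):
    q=np.array([bp(n,((x+.5)/k-.5+off[0],(y+.5)/k-.5+off[1]),z) for x,y in pts]);return q[:,:2]
def rep(l,q):
    a=(q[0]+q[1])/2;b=(q[2]+q[3])/2;d=b-a
    print(l,"mid",q.mean(0),"len",np.linalg.norm(d),"yaw",np.degrees(np.arctan2(d[1],d[0])))
rep("R bar top",P("top",(325,143),5,[(122,30),(173,38),(140,270),(90,262)],44))
rep("R grip",P("top",(325,143),5,[(151,73),(187,80),(172,200),(133,194)],98))
rep("R bar side",P("side",(230,120),6,[(60,95),(40,127),(253,193),(275,155)],44))
rep("R grip side",P("side",(230,120),6,[(118,45),(107,63),(205,92),(218,70)],98))
rep("L bar",P("top",(120,165),5,[(90,66),(140,60),(169,236),(120,243)],44))
rep("L bar side",P("side",(205,275),6,[(70,104),(67,160),(300,160),(298,103)],44))
h=P("top",(185,165),5,[(120,130),(280,206),(200,168),(135,305),(50,167)],68);print(h)
d=h[0]-h[1];print("holes",np.linalg.norm(d),(h[0]+h[1])/2,np.degrees(np.arctan2(d[1],d[0])))
t=h[3]-h[2];print("tab",np.linalg.norm(t),np.degrees(np.arctan2(t[1],t[0])))
t=P("top",(185,165),5,[(50,167)],59)[0]-h[2];print("stop",np.linalg.norm(t),np.degrees(np.arctan2(t[1],t[0])))
import cv2
# side ring
s=cv2.imread("pics/side0.png");cv2.imwrite("pics/s2.png",cv2.resize(s[195:265,220:300],None,fx=7,fy=7,interpolation=cv2.INTER_CUBIC))
E
```

```text
R bar top mid [ 549. -277.] len 124.61224619998914 yaw 170.1186045851524
R grip mid [ 545.  -277.4] len 60.905697052323426 yaw 170.17480606501627
R bar side mid [ 548.4 -277.6] len 122.6253585385597 yaw 169.40316280763344
R grip side mid [ 546.1 -277.6] len 54.72404966078427 yaw 170.482648447387
L bar mid [491.6 257.4] len 94.50587104451192 yaw -168.2204659461783
L bar side mid [490.3 256.6] len 93.62641657690837 yaw -168.01595691083403
[[498.8  89.7]
 [460.1   8.5]
 [479.3  49. ]
 [410.6  80.7]
 [480.  124.8]]
holes 89.9421429448332 [479.4  49.1] 64.50826425228523
tab 75.66430420359498 155.2569903221862
stop 77.52577966663875 88.74967441539059
```

View pics/s2.png

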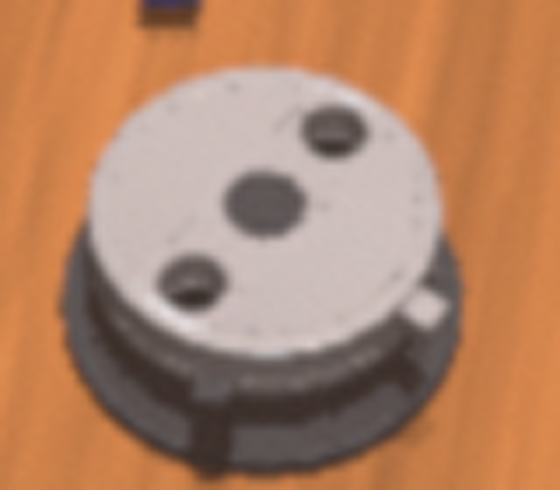

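```bash
cat >> h.py <<'E'
from scipy.spatial.transform import Rotation as Ro
def delta(pos,yaw):
    s=r.sense();R0=Ro.from_euler("xyz",s["tool_pos"]*0+s["tcp_rot"],degrees=True)
    R1=Ro.from_euler("xyz",[180,0,yaw],degrees=True)
    d=R0.inv().apply(np.array(pos)-s["tool_pos"])/10
    w=(R0.inv()*R1).as_rotvec(degrees=True)
    print("t",s["time"],"pos",s["tool_pos"].round(1),"rot",s["tcp_rot"].round(2),"F",s["ft_force"].round(1),"M",s["wrist_torque"].round(2),"gap",round(s["finger_gap"],1))
    print("d",d.round(2),"w",w.round(2))
E
python3 -c "
from h import *
delta([547.5,-277.4,150],-10)"
```

```text
t 0.1 pos [ 176.5 -572.9  230.3] rot [-1.799e+02 -1.000e-02  1.712e+01] F [0.2 0.5 0.1] M [ 0.03 -0.06 -0.06] gap 85.2
d [ 44.15 -17.31   8.07] w [-1.000e-01  1.000e-02  2.712e+01]
```

```bash
python3 -m creep '5 -2 0.5 0 0 4 5; 10 -4 1 0 0 8 5; 15 -6 2 0 0 12 5; 20 -8 3 0 0 16 5; 25 -10 4 0 0 20 5; 30 -12 5 0 0 24 5; 35 -14 6 0 0 27.1 5; 40 -15.7 7 0 0 27.1 5; 44.15 -17.3 8 0 0 27.1 5; 44.15 -17.3 8 0 0 27.1 5; 44.15 -17.3 8 0 0 27.1 5; 44.15 -17.3 8 0 0 27.1 5; 44.15 -17.3 8 0 0 27.1 5; 44.15 -17.3 8 0 0 27.1 5'; python3 - <<'E'
from h import *
import cv2
cv2.imwrite("pics/top2.png",imaging.snapshot("top")[:,:,::-1])
cv2.imwrite("pics/side2.png",imaging.snapshot("side")[:,:,::-1])
delta([547.5,-277.4,60],-10)
E
```

```text
time: 1.5
tool_pos: [546.8, -278.6, 151.0]
tcp_rot: [-179.9, 0.0, -10.1]
ft_force: [-1.3, -0.5, 0.7]
finger_gap: 50.0
t 1.6 pos [ 547.  -278.5  151.1] rot [-1.7993e+02  1.0000e-02 -1.0070e+01] F [ 0.  -0.6  0.2] M [ 0.04  0.04 -0.  ] gap 50.2
d [ 0.03 -0.11  9.11] w [-0.07  0.01 -0.07]
```

View pics/side2.png

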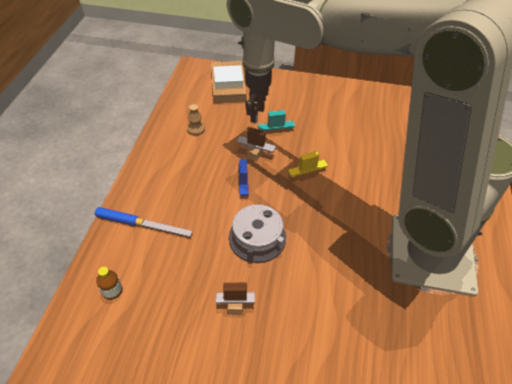

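The gripper at (258,110) is over the wide spanner's grip (256,138). I'll descend, then close.

```bash
python3 -m creep '0 -0.1 3 0 0 0 5; 0 -0.1 6 0 0 0 5; 0 -0.1 8 0 0 0 5; 0 -0.1 9.1 0 0 0 5; 0 -0.1 9.1 0 0 0 5; 0 -0.1 9.1 0 0 0 5;0 -0.1 9.1 0 0 0 5' && python3 -m creep '0 0 0 0 0 0 1.5; 0 0 0 0 0 0 1.5;0 0 0 0 0 0 1.5;0 0 0 0 0 0 1.5;0 0 0 0 0 0 1.5;0 0 0 0 0 0 1.5;0 0 0 0 0 0 1.5;0 0 0 0 0 0 1.5' 80
```

```text
time: 2.3
tool_pos: [548.2, -278.2, 62.0]
tcp_rot: [-180.0, -0.1, -10.1]
ft_force: [-0.7, -0.1, 0.1]
finger_gap: 50.2
time: 3.1
tool_pos: [549.2, -278.7, 63.6]
tcp_rot: [180.0, -0.3, -10.1]
ft_force: [-0.4, 0.3, 6.0]
finger_gap: 21.1
```

```bash
python3 -m creep '0 0 -2 0 0 0 1.5; 0 0 -5 0 0 0 1.5; 0 0 -8 0 0 0 1.5; 0 0 -11 0 0 0 1.5; 0 0 -11 0 0 0 1.5; 0 0 -11 0 0 0 1.5'; python3 - <<'E'
from h import *
import cv2,numpy as np
t=imaging.snapshot("top")[:,:,::-1];s=imaging.snapshot("side")[:,:,::-1]
cv2.imwrite("pics/c3.png",np.hstack([cv2.resize(t[120:220,300:420],None,fx=3.3,fy=3.3,interpolation=2),cv2.resize(s[60:160,210:330],None,fx=3.3,fy=3.3,interpolation=2)]))
delta([479.3,49,173],64.5)
E
```

```text
time: 3.7
tool_pos: [548.8, -278.7, 173.6]
tcp_rot: [179.9, -0.3, -10.1]
ft_force: [-0.9, 0.4, -4.2]
finger_gap: 20.9
t 3.8 pos [ 547.5 -277.8  171.2] rot [-1.7997e+02 -9.0000e-02 -1.0080e+01] F [ 0.  -0.1 -4.5] M [-0.02  0.02 -0.01] gap 20.8
d [-12.44 -30.99  -0.18] w [ 3.000e-02 -9.000e-02 -7.458e+01]
```

View pics/c3.png

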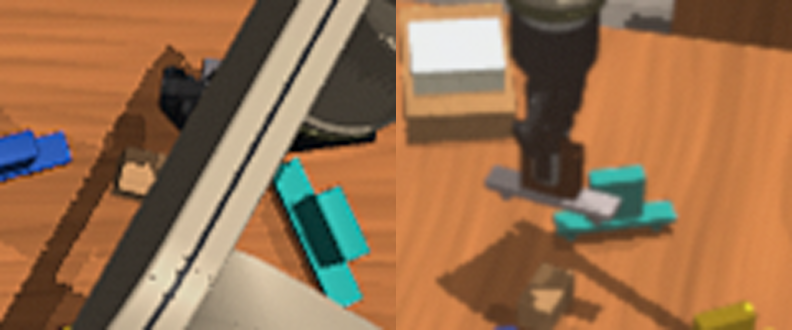

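```bash
python3 -m creep '-1 -3 0 0 0 -7 1.5; -2 -6 0 0 0 -14 1.5; -4 -9 0 0 0 -21 1.5; -5 -12 0 0 0 -28 1.5; -6 -15 0 0 0 -35 1.5; -7 -18 0 0 0 -42 1.5; -8.5 -21 0 0 0 -49 1.5; -10 -24 0 0 0 -56 1.5; -11 -27 0 0 0 -63 1.5; -12 -29 0 0 0 -70 1.5; -12.44 -31 0 0 0 -74.6 1.5; -12.44 -31 0 0 0 -74.6 1.5; -12.44 -31 0 0 0 -74.6 1.5; -12.44 -31 0 0 0 -74.6 1.5; -12.44 -31 0 0 0 -74.6 1.5'; python3 - <<'E'
from h import *
import cv2,numpy as np
t=imaging.snapshot("top")[:,:,::-1];s=imaging.snapshot("side")[:,:,::-1]
cv2.imwrite("pics/c4.png",np.hstack([cv2.resize(t[140:260,170:290],None,fx=3.3,fy=3.3,interpolation=2),cv2.resize(s[150:270,200:320],None,fx=3.3,fy=3.3,interpolation=2)]))
cv2.imwrite("pics/s4.png",cv2.resize(s[140:260,200:320],None,fx=5,fy=5,interpolation=2))
delta([479.3,49,120],64.5)
E
```

```text
time: 5.3
tool_pos: [479.1, 48.4, 170.6]
tcp_rot: [180.0, -0.0, 64.4]
ft_force: [0.2, -0.5, -3.4]
finger_gap: 21.2
t 5.4 pos [479.3  48.5 170.9] rot [ 1.7994e+02 -4.0000e-02  6.4440e+01] F [-0.5 -0.3 -2. ] M [ 0.01  0.   -0.01] gap 21.1
d [ 0.04 -0.03  5.09] w [ 0.06 -0.04 -0.06]
```

View pics/c4.png

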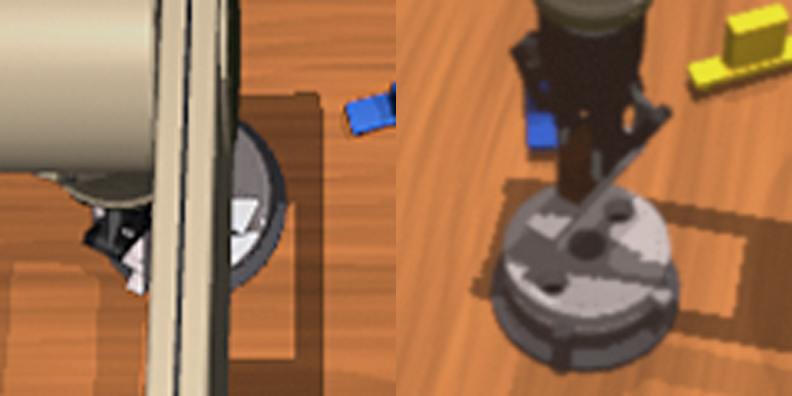

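View pics/s4.png

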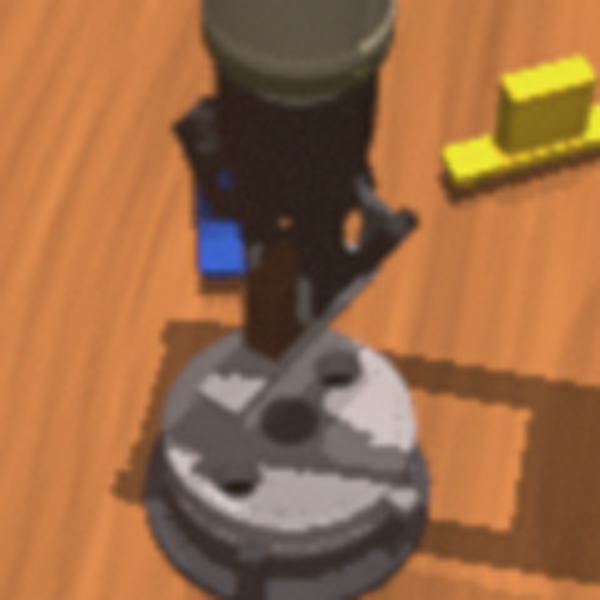

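```bash
python3 - <<'E'
from h import *
import cv2
s=cv2.imread("pics/s4.png");t=cv2.imread("pics/c4.png")
a=np.radians(64.5);u=np.array([np.cos(a),np.sin(a),0]);v=np.array([-u[1],u[0],0])
for zz in(142,152):
  C=np.array([479.3,48.5,zz])
  q=[C+62*i*u+13*j*v for i,j in((1,1),(1,-1),(-1,-1),(-1,1))]
  p=np.array([(pj("side",x)-[200,140]+.5)*5 for x in q]).astype(int)
  cv2.polylines(s,[p],True,(0,0,255) if zz==152 else (0,255,0),1)
  p=np.array([(pj("top",x)-[170,140]+.5)*3.3 for x in q]).astype(int)
  cv2.polylines(t,[p],True,(0,0,255) if zz==152 else (0,255,0),1)
cv2.imwrite("pics/s5.png",s);cv2.imwrite("pics/t5.png",cv2.resize(t[:,:396],None,fx=1.4,fy=1.4))
E
```

```text
(no output)
```

View pics/s5.png

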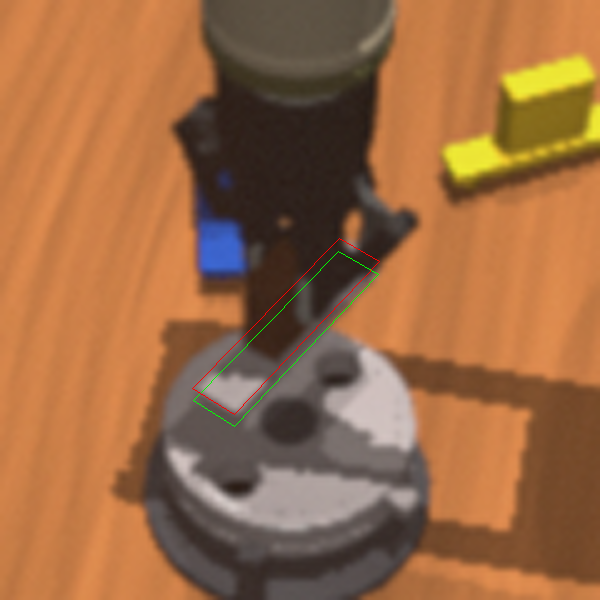

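View pics/t5.png

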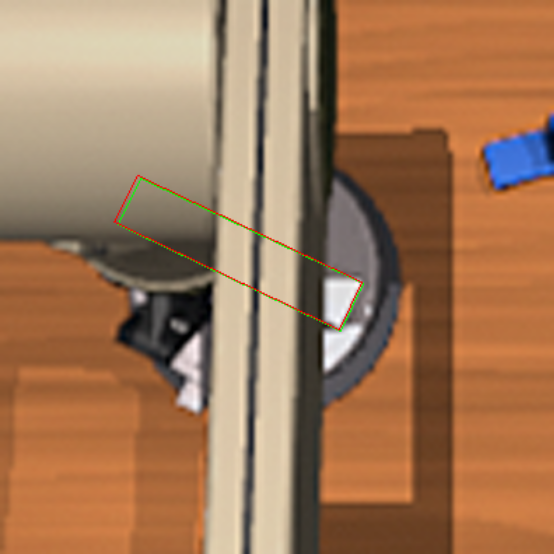

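The predicted bar outline matches the visible bar ends in both views: (235,390) in the side crop and (350,305) in the top crop. I'll lower it.

```bash
python3 -m creep '0 0 2 0 0 0 1.5; 0 0 4 0 0 0 1.5; 0 0 5.2 0 0 0 1.5; 0 0 5.6 0 0 0 1.5; 0 0 6 0 0 0 1.5; 0 0 6 0 0 0 1.5; 0 0 6 0 0 0 1.5'; python3 - <<'E'
from h import *
delta([479.3,49,98],64.5)
E
```

```text
time: 6.1
tool_pos: [479.9, 48.5, 111.8]
tcp_rot: [179.9, -0.1, 64.4]
ft_force: [0.8, 0.0, -2.6]
finger_gap: 20.8
t 6.1 pos [479.9  48.5 111.8] rot [ 1.7988e+02 -7.0000e-02  6.4440e+01] F [ 0.8  0.  -2.6] M [-0.   -0.03  0.07] gap 20.8
d [ 0.02 -0.08  1.37] w [ 0.12 -0.07 -0.06]
```

```bash
python3 -m creep '0 0 0.3 0 0 0 1.5; 0 0 0.6 0 0 0 1.5; 0 0 0.9 0 0 0 1.5; 0 0 1.1 0 0 0 1.5; 0 0 1.2 0 0 0 1.5; 0 0 1.2 0 0 0 1.5'; python3 - <<'E'
from h import *
delta([479.3,49,97],64.5)
E
```

```text
time: 6.7
tool_pos: [479.8, 48.5, 99.5]
tcp_rot: [179.9, -0.1, 64.4]
ft_force: [0.2, 0.6, -3.0]
finger_gap: 21.0
t 6.7 pos [479.8  48.5  99.5] rot [ 1.799e+02 -6.000e-02  6.444e+01] F [ 0.2  0.6 -3. ] M [ 0.01 -0.    0.02] gap 21.0
d [ 0.02 -0.06  0.25] w [ 0.1  -0.06 -0.06]
```

Prongs are in, with no contact force. I'll go down to the ring face in small steps.

```bash
python3 -m creep '0 0 0.1 0 0 0 1.5; 0 0 0.2 0 0 0 1.5; 0 0 0.25 0 0 0 1.5; 0 0 0.25 0 0 0 1.5; 0 0 0.25 0 0 0 1.5'; python3 -m creep '0 0 0.05 0 0 0 1.5; 0 0 0.1 0 0 0 1.5; 0 0 0.1 0 0 0 1.5'; python3 -c "
from h import *
delta([479.3,49,97],64.5)"
```

```text
time: 7.2
tool_pos: [480.0, 48.3, 97.6]
tcp_rot: [179.9, -0.1, 64.4]
ft_force: [-4.9, -2.4, 4.9]
finger_gap: 21.1
time: 7.5
tool_pos: [480.2, 48.3, 97.6]
tcp_rot: [179.8, -0.1, 64.4]
ft_force: [-6.9, -1.9, 9.7]
finger_gap: 20.6
t 7.5 pos [480.2  48.3  97.6] rot [ 1.7985e+02 -6.0000e-02  6.4440e+01] F [-6.9 -1.9  9.7] M [0.18 1.   0.13] gap 20.6
d [ 0.02 -0.11  0.06] w [ 0.15 -0.06 -0.06]
```

```bash
python3 -m creep '0 -0.05 0 0 0 4 1.5; 0 -0.05 0 0 0 8 1.5; 0 -0.05 0 0 0 12 1.5; 0 -0.05 0 0 0 16 1.5; 0 -0.05 0 0 0 20 1.5; 0 -0.05 0 0 0 24 1.5; 0 -0.05 0 0 0 28 1.5; 0 -0.05 0 0 0 32 1.5; 0 -0.05 0 0 0 36 1.5; 0 -0.05 0 0 0 40 1.5; 0 -0.05 0 0 0 40 1.5; 0 -0.05 0 0 0 40 1.5';  python3 -c "
from h import *
delta([479.3,49,97],64.5)"
```

```text
time: 8.7
tool_pos: [480.0, 48.6, 97.6]
tcp_rot: [179.9, -0.2, 24.6]
ft_force: [-0.9, 0.9, 0.8]
finger_gap: 20.9
t 8.7 pos [480.   48.6  97.6] rot [179.91  -0.18  24.56] F [-0.9  0.9  0.8] M [ 0.21 -0.08 -0.02] gap 20.9
d [-0.05 -0.07  0.06] w [  0.15  -0.14 -39.94]
```

```bash
cat > look.py <<'E'
import sys,cv2,numpy as np
from h import *
t=imaging.snapshot("top")[:,:,::-1];s=imaging.snapshot("side")[:,:,::-1]
cv2.imwrite(f"pics/{sys.argv[1]}.png",np.hstack([cv2.resize(t[150:250,175:275],None,fx=4,fy=4,interpolation=2),cv2.resize(s[180:280,210:310],None,fx=4,fy=4,interpolation=2)]))
E
python3 look.py c6
```

```text
(no output)
```

View pics/c6.png

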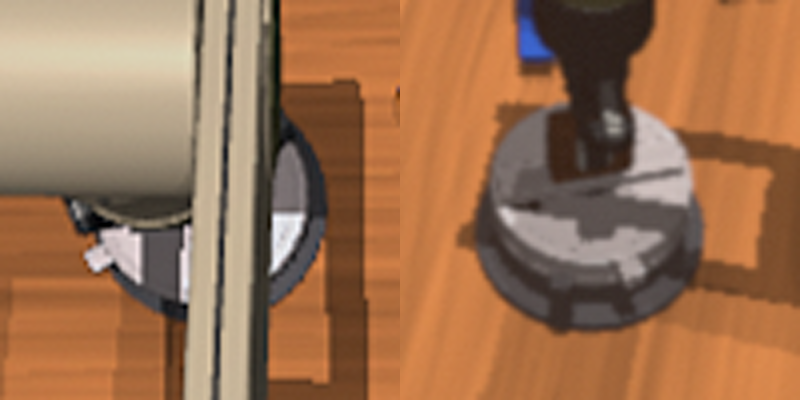

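The ring follows: its tab has moved to (95,258) in the top crop and the bar lies flat. I'll keep turning.

```bash
python3 -m creep '0 0 0 0 0 4 1.5; 0 0 0 0 0 8 1.5; 0 0 0 0 0 12 1.5; 0 0 0 0 0 15 1.5; 0 0 0 0 0 18 1.5; 0 0 0 0 0 18 1.5;0 0 0 0 0 18 1.5';  python3 -m creep '0 0 0 0 0 2 1.5; 0 0 0 0 0 4 1.5; 0 0 0 0 0 5 1.5;0 0 0 0 0 5 1.5;0 0 0 0 0 5 1.5';python3 -c "
from h import *
delta([479.3,49,97],0)"; python3 look.py c7
```

```text
time: 9.5
tool_pos: [479.8, 48.6, 97.6]
tcp_rot: [180.0, -0.2, 6.7]
ft_force: [-5.1, 0.9, 4.4]
finger_gap: 20.9
time: 10.0
tool_pos: [479.8, 48.7, 97.7]
tcp_rot: [-180.0, -0.2, 1.7]
ft_force: [-3.9, 2.4, 2.5]
finger_gap: 20.7
t 10.0 pos [479.8  48.7  97.7] rot [-1.7999e+02 -1.6000e-01  1.7300e+00] F [-3.9  2.4  2.5] M [0.5  0.39 0.07] gap 20.7
d [-0.04 -0.03  0.07] w [-0.01 -0.16  1.73]
```

View pics/c7.png

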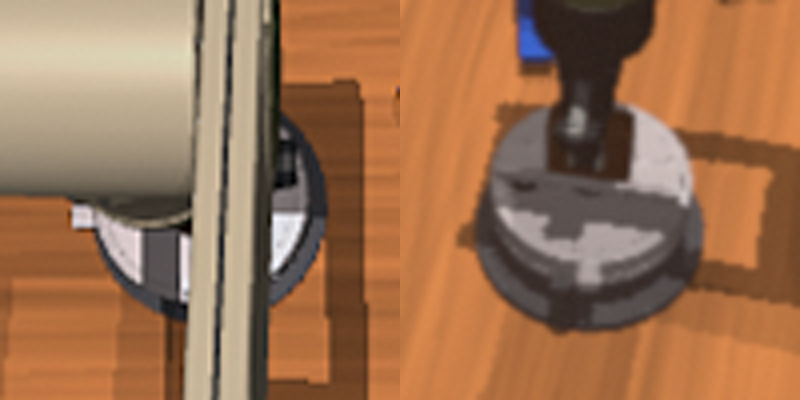

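```bash
python3 -c "
from h import *
d=bp('top',(195.5,203.8),68)[:2]-[479.3,49];print(np.degrees(np.arctan2(d[1],d[0])),np.linalg.norm(d))"
python3 -m creep '0 0 0 0 0 1.5 1.5; 0 0 0 0 0 3 1.5; 0 0 0 0 0 3 1.5;0 0 0 0 0 3 1.5'; python3 -c "
from h import *
delta([479.3,49,97],0)"; python3 -m creep '0 0 0 0 0 1.5 1.5; 0 0 0 0 0 3 1.5; 0 0 0 0 0 3 1.5;0 0 0 0 0 3 1.5'; python3 -c "
from h import *
delta([479.3,49,97],0)"
```

```text
100.82983292125387 74.47704830526018
time: 10.5
tool_pos: [479.8, 49.2, 97.7]
tcp_rot: [-179.9, -0.2, -1.3]
ft_force: [-3.1, 5.5, 2.8]
finger_gap: 21.4
t 10.5 pos [479.8  49.2  97.7] rot [-1.7994e+02 -1.7000e-01 -1.3200e+00] F [-3.1  5.5  2.8] M [0.99 0.4  0.58] gap 21.4
d [-0.05  0.02  0.07] w [-0.06 -0.18 -1.32]
time: 10.9
tool_pos: [479.5, 49.4, 97.8]
tcp_rot: [-179.9, -0.1, -4.3]
ft_force: [-5.1, 3.2, 5.1]
finger_gap: 21.4
t 10.9 pos [479.5  49.4  97.8] rot [-1.7995e+02 -1.3000e-01 -4.3200e+00] F [-5.1  3.2  5.1] M [0.66 0.92 1.87] gap 21.4
d [-0.02  0.04  0.08] w [-0.05 -0.13 -4.32]
```

```bash
python3 look.py c8; python3 -m creep '0 0 0 0 0 -2 1.5; 0 0 0 0 0 -5 1.5; 0 0 0 0 0 -8 1.5;0 0 0 0 0 -8 1.5;0 0 0 0 0 -8 1.5'; python3 -c "
from h import *
delta([479.3,49,97],0)";python3 look.py c9
```

```text
time: 11.5
tool_pos: [479.8, 48.9, 97.6]
tcp_rot: [-180.0, -0.2, 3.5]
ft_force: [0.9, -0.8, -2.4]
finger_gap: 20.8
t 11.5 pos [479.8  48.9  97.6] rot [-1.80e+02 -1.60e-01  3.51e+00] F [ 0.9 -0.8 -2.4] M [-0.12 -0.18 -0.06] gap 20.8
d [-0.05 -0.01  0.06] w [-0.01 -0.16  3.51]
```

View pics/c8.png

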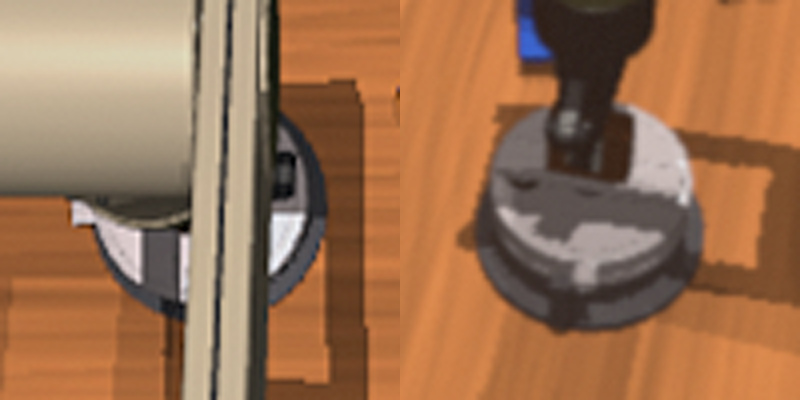

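View pics/c9.png

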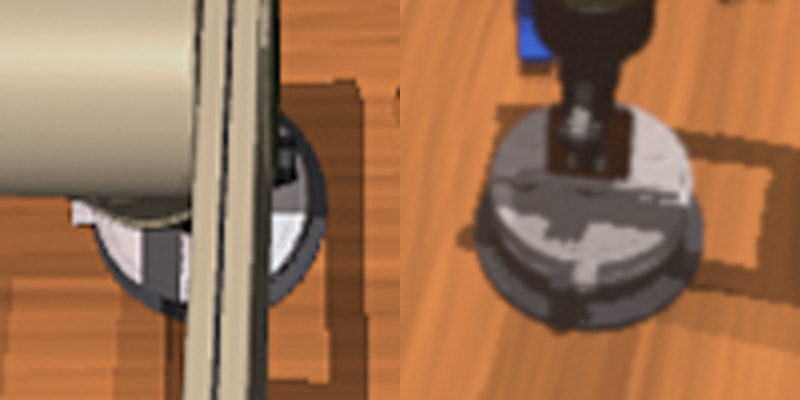

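The tab stays against the post after backing off 8°. I'll release and lift straight up.

```bash
python3 -m creep '0 0 0 0 0 0 5; 0 0 0 0 0 0 5;0 0 0 0 0 0 5;0 0 0 0 0 0 5;0 0 0 0 0 0 5;0 0 0 0 0 0 5;0 0 0 0 0 0 5' && python3 -m creep '0 0 -2 0 0 0 5; 0 0 -5 0 0 0 5; 0 0 -8 0 0 0 5; 0 0 -12 0 0 0 5; 0 0 -16 0 0 0 5; -4 0 -18 0 0 0 5; -8 0 -18 0 0 0 5; -12 0 -18 0 0 0 5; -16 0 -18 0 0 0 5;-16 0 -18 0 0 0 5;-16 0 -18 0 0 0 5;-16 0 -18 0 0 0 5'; python3 look.py c10
```

```text
time: 12.3
tool_pos: [479.6, 49.1, 97.7]
tcp_rot: [-180.0, -0.2, 3.6]
ft_force: [0.3, 0.2, -0.6]
finger_gap: 49.9
time: 13.5
tool_pos: [320.0, 39.1, 277.3]
tcp_rot: [-180.0, -0.2, 3.6]
ft_force: [0.5, -0.1, -0.1]
finger_gap: 49.8
```

View pics/c10.png

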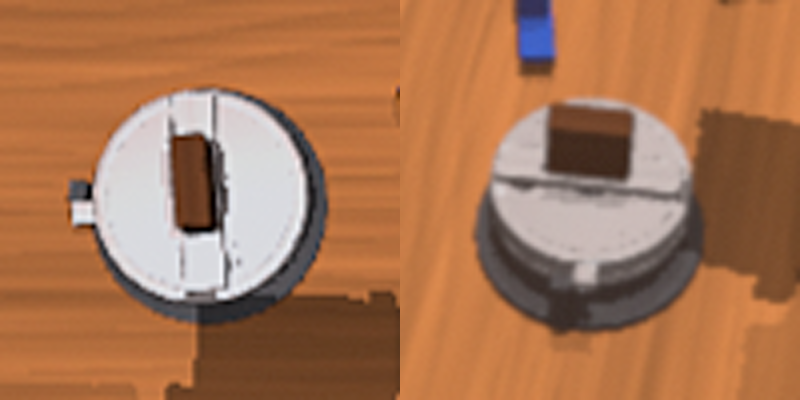

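```bash
python3 - <<'E'
from h import *
def P(x,y,z): return bp('top',((x+.5)/4-.5+175,(y+.5)/4-.5+150),z)[:2]
g=np.array([P(*p,132) for p in((171,136),(206,133),(213,228),(178,232))]);print("grip",g.mean(0)); d=(g[0]+g[1]-g[2]-g[3]);print(np.degrees(np.arctan2(d[1],d[0])))
b=np.array([P(*p,78) for p in((169,94),(214,92),(224,290),(182,290))]);print("bar",b.mean(0)); d=(b[0]+b[1]-b[2]-b[3]);print(np.degrees(np.arctan2(d[1],d[0])))
t=P(82,213,68)-[479.3,49];print("tab-90",np.degrees(np.arctan2(t[1],t[0]))-90)
delta([479.3,49,97],0)
E
```

```text
grip [479.29074601  46.98647092]
4.872030288710391
bar [480.55365158  49.65083466]
4.000796672264693
tab-90 8.931383531978838
t 13.6 pos [320.   39.1 276.9] rot [-1.7997e+02 -7.0000e-02  3.5600e+00] F [ 0.3 -0.2 -0.1] M [ 0.02  0.   -0.03] gap 50.1
d [1.594e+01 1.000e-02 1.802e+01] w [-0.03 -0.07  3.56]
```

Spanner and ring agree within 5° and about 2 mm, the tab is on the post, and the robot is clear.

```bash
python3 -c "
from bench import r
print(r.hand_in())"
```

```text
the job is handed in; nothing more can be done
None
```

I took the wide spanner (124 mm bar, on the right-hand stand), seated both prongs, and turned the ring clockwise until its tab met the stop. The wrist torque rose to 1.9 N m there. I then backed the spanner off 8° within its play, let go, lifted clear and handed in at about 13.6 s; hand-in gives no verdict.

Last checks, from the final pictures:
- **Ring:** the tab touches the post, and it did not move when I backed off.
- **Spanner:** the bar lies flat on the ring and the grip is upright. The grip is about 2 mm from the ring's axis and in line with the holes within about 5°.
- **Robot:** it is clear of everything, with the force reading near zero.
- **Not re-checked:** I did not measure the narrow spanner again at the end, but the arm never went near it.

None of the checks I made failed. The one oddity was that, at the stop, the tool had turned about 4° further than the prong play explains. That is probably twist in the grip, and it was gone after backing off.

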